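# Take the play out of a trolley wheel's bearing

### The arm

A 6-joint arm with a two-finger parallel gripper is mounted at the origin on the work surface. World frame = base frame: x ahead of the robot, y to its left, z up, the work surface at z = 0. Lengths are in m, angles in rad, forces in N, time in s.
With the tool pointing down it reaches from about 0.325 to 0.875 m from the base axis. Payload 4.4 kg.
Tool frame: the origin (TCP) lies between the finger pads; the fingertips stand ahead of it and the grasp point (between the pads) lies 5 mm behind it (arm.tip_reach is the z of the fingertips in the tool frame, in m); z points along the fingers, y is the line along which they close (so a half turn about z gives the same grasp; the last joint's range is limited). The gripper opens to 85 mm and grips with 20 to 120 N. Pads are 22 mm wide; open, the fingers measure 114 mm over their backs; the gripper's body (76 mm by 85 mm) begins 54 mm behind the grasp point. The pads swing forward as they close: fully open they stand 13 mm farther back than shut.
Start: joints at [-1.375, 0.207, 1.542, -0, 1.393, -0.15], TCP at [0.195, -0.541, 0.245] pointing down, gripper open.
Joint ranges: [-2.73, 2.73], [-0.86, 2.22], [0.23, 2.46], [-1.11, 4.25], [0.08, 2.63], [-2.82, 2.82]. Speed limits (rad/s): [2.79, 2.79, 3.14, 3.14, 3.14, 3.14].

### API

Orientations are given as a 3x3 rotation matrix whose columns are the frame's x, y, z axes.
In Python, from rig import telemetry, cams, ticket, arm gives the robot as it stands.
- The arm moves only by the tool carry_out, never from a script. Its argument "increments" is a list of rows, each a list of 7 numbers: the finger opening in m, from 0 to 0.0854, then the shift along the world's x, y, z in m, then the turn, a rotation vector about the world's x, y, z in rad. A call has exactly 8 rows; each row shifts and turns the commanded pose from where the row before left it; what a row does not reach is not made up. A row lasts 1/12 s, in which the tool goes at most 41.7 mm and 7.16 degrees, less where a joint would pass 70% of its speed; a pose out of reach is approached as far as the arm can. A call is refused whole if a number of a shift passes 0.0417 or a number of a turn 0.125, either way. A call with a gripper value outside its range is refused whole. The fingers move at their own pace and stop on an object; "force" is the grip in N (left out, the last holds). Time passes only in rows, so rows that do not move let the fingers close, or fill a call up. It gives the time, the measured TCP pose, the force, the opening and the grip force at its end, in the units of the state.
- telemetry.state(): the state, without advancing time (a new reading comes with each control period).
- cams.grab_frame(name): name is "side" or "top"; returns a dict with "frame" (400x640x3 uint8, red, green, blue), "fx", "fy", "cx", "cy" (pixels), "k1" (the pictures are not rectified: a ray, as slopes to the right and down, at radius r is drawn at 1 + k1 r^2 times it, then the intrinsics apply), "rvec" (rotation vector, rad) and "tvec" (3), from world to camera coordinates, as OpenCV has them. Camera axes: x right, y down, z forward; pixel columns grow to the right and rows downward; lengths in m; the calibration is good to about 2 mm. A picture is of the moment at which its call begins. There is no depth.
- ticket.hand_in(): hands the job in; it is judged then, once.
The state is a dict: "clock": time; "q": joint angles; "dq": joint speeds; "joint_efforts": joint torques, N m; "ee_pos": TCP position; "tool_rot": TCP orientation; "force": force on the tool from outside, world axes, zero at the start; "ft_torque": the same for the moment, N m; "width": finger opening in m; "gripper_force": force on a finger pad.
Only numpy, scipy, OpenCV 4.12 (cv2) and the standard library are available. Lean on these libraries where they do the work, as an engineer would, in place of code of your own. Each camera call takes 0.05 s, during which the arm holds its last target. There are 200 camera calls.

### The job

Check the wheel on the green bearing stand for bearing play: rock its top outwards, away from the housing, until it stops, and then back upright. Then turn the red adjuster knob clockwise until the play is just gone (no more than about 1 mm left at the rim) without clamping the bearing tight, and rock the wheel's top outwards once more to make sure that it no longer moves. Finish with the wheel and knob released, and leave the other things on the bench where they are.

Things in the scene. Friction and masses are not known exactly. Their poses are not given: they have to be found in the camera images.
- stand: green fixed bearing stand: base plate 220 x 290 x 12 mm, and a square housing (75 x 70 mm, top 155 mm high) centred 115 mm from the wheel along +y. Origin on the bench straight below the wheel's centre; x lies in the wheel's plane, y runs along the axle from the wheel to the housing, z up.
- rim_top (a point): top of the tyre, middle of its width: 85 mm above the wheel's centre, 220 mm above the bench when upright; it leans with the wheel but does not go round with it. From upright (a firm stop) it can lean only to the stand's -y, away from the housing, by 3 to 10 mm, to a hard stop. The play differs each time and shows only by rocking.
- hub: the rocking axle; origin at the wheel's centre, 135 mm high, about which it rocks (about the stand's x). Its z axis is vertical when the wheel is upright, and tilts at most 0.125 rad. Rocking takes under 1 N at the rim; it stays as left.
- wheel: trolley wheel 170 mm across and 40 mm wide, black tyre, yellow centre, upright on the level axle; origin at its centre, y along the axle. It also spins freely on the axle, which does not matter.
- knob_grip (a point): centre of the grip bar of the red knob, on the knob's vertical axis, 189 mm above the bench, 115 mm from the wheel's plane along the stand's +y. The bar is 62 mm long (this point's x), 14 mm thick (its y), 38 mm high (166 to 204 mm), on a disc 52 mm across.
- adjuster: the red knob (origin on its axis at 160 mm, x along the bar) with the shoe it moves inside the housing, which stops the axle. Each radian clockwise seen from above takes 4.0 mm off the rim's lean (0.047 rad). Stiff (0.35 to 0.6 N m), stays as left; 0.8 to 2.5 rad needed; 0.25 rad past zero play is still good, 0.6 rad or more clamps the bearing.
- tin: blue grease tin 60 mm across, 55 mm high, on the stand's base plate; a bystander, to be left alone (origin at its underside).
- bearing: steel bearing ring 62 mm across, on the stand's base plate; a bystander, to be left alone (origin at its underside).
- wrench: 180 mm steel wrench on the bench beside the stand; a bystander, to be left alone (origin at its underside).
- screwdriver: 200 mm screwdriver with a red handle; a bystander, to be left alone (origin at its underside).
- gclamp: blue steel G-clamp, 170 mm, lying flat; a bystander, to be left alone (origin at its underside).

How it is judged:
By the outcome, as a careful person would: the job done as asked, in the order asked, and still so for the second after the job is handed in, with the robot touching nothing.
It also fails if it takes over 64 s, if anything falls off the work surface, if the arm or the gripper's body presses on something with over 40 N, if the wrist force passes 120 N, or if a joint passes its speed limit or range.

## Working session

There is one attempt and no reset: what is moved stays moved. The work goes in short steps, Python scripts to look and compute and a tool call to move; the robot and the scene stay as the last step left them, time stands still between calls to the robot, and variables do not carry over. Pictures are saved under pics/ and viewed, at most 10 in all, crops included, and the job is handed in when it is done.

Besides the shell and the picture viewer there is one more tool, called after "Call:" in YAML: its name, and indented under it one key for each argument. carry_out: Moves the arm, as the interface text tells. Its arguments: {"type":"object","properties":{"increments":{"type":"array"},"force":{"type":"number"}},"required":["increments"]}

```bash
mkdir -p pics; ls; python3 - <<'E'
from rig import telemetry, cams, ticket, arm
import cv2
s=telemetry.state();print(s['clock'],s['ee_pos'],s['tool_rot'],s['width'],arm.tip_reach)
print([a for a in dir(arm) if a[0]!='_'])
for n in ('side','top'):
    f=cams.grab_frame(n);cv2.imwrite(f'pics/{n}0.png',f['frame'][:,:,::-1]);print({k:v for k,v in f.items() if k!='frame'})
E
```

```text
pics
0.0 [ 0.19473308 -0.54021672  0.24406791] [[ 9.40807397e-01  3.38941330e-01 -4.65499057e-04]
 [ 3.38941462e-01 -9.40804539e-01  2.34641215e-03]
 [ 3.57352430e-04 -2.36529884e-03 -9.99997139e-01]] 0.08540631584963945 0.014
['IKError', 'tip_reach']
{'fx': 519.2283909184002, 'fy': 519.2283909184002, 'cx': 322.3025515279942, 'cy': 203.88907010608432, 'k1': -0.10304134435534278, 'rvec': array([ 2.39528765, -0.22366   ,  0.10737383]), 'tvec': array([-0.50460855,  0.21209739,  1.45366133])}
{'fx': 449.03252384066235, 'fy': 449.03252384066235, 'cx': 314.4005812463623, 'cy': 195.57481879325906, 'k1': -0.11514916826480968, 'rvec': array([ 2.10852433, -2.10734583,  0.17745554]), 'tvec': array([0.06224732, 0.5449585 , 1.26404877])}
```

View pics/side0.png

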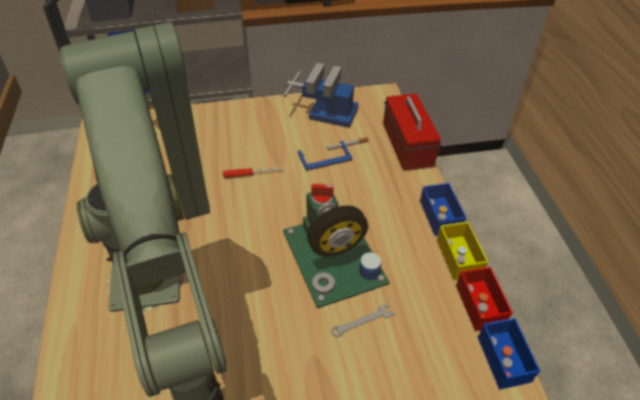

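View pics/top0.png

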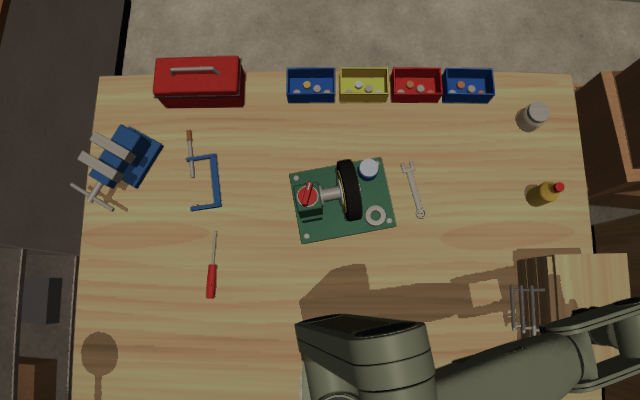

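The stand is near top-picture (343,200): the wheel faces right (about world −y), the red knob is at (308,195), tin at (368,168), ring at (375,215). In the side picture the wheel is at (337,231) and the knob at (321,192).

```bash
cat > h.py <<'E'
from rig import telemetry, cams, ticket, arm
import cv2, numpy as np
def K(f): return np.array([[f['fx'],0,f['cx']],[0,f['fy'],f['cy']],[0,0,1]]), np.array([f['k1'],0,0,0,0.])
def ray(f,px):
    k,d=K(f); p=cv2.undistortPoints(np.array(px,float).reshape(-1,1,2),k,d)[:,0]
    R=cv2.Rodrigues(f['rvec'])[0]; return -R.T@f['tvec'], np.c_[p,np.ones(len(p))]@R
def onplane(f,px,z):
    c,d=ray(f,px); return c+d*((z-c[2])/d[:,2])[:,None]
def proj(f,X):
    k,d=K(f); return cv2.projectPoints(np.array(X,float).reshape(-1,1,3),f['rvec'],f['tvec'],k,d)[0][:,0]
def tri(f1,p1,f2,p2):
    c1,d1=ray(f1,p1);c2,d2=ray(f2,p2);d1,d2=d1[0],d2[0]
    s=np.linalg.lstsq(np.c_[d1,-d2],c2-c1,rcond=None)[0]
    return (c1+s[0]*d1+c2+s[1]*d2)/2, np.linalg.norm(c1+s[0]*d1-c2-s[1]*d2)
def crop(f,u0,v0,w,h,s,name): cv2.imwrite(f'pics/{name}.png',cv2.resize(np.ascontiguousarray(f['frame'][v0:v0+h,u0:u0+w,::-1]),None,fx=s,fy=s,interpolation=cv2.INTER_CUBIC))
def mask(f,lo,hi): return cv2.inRange(cv2.cvtColor(f['frame'],cv2.COLOR_RGB2HSV),lo,hi)
E
python3 - <<'E'
from h import *
F={n:cams.grab_frame(n) for n in('side','top')}
for n,roi in (('top',(270,140,140,120)),('side',(270,170,130,150))):
    f=F[n];u,v,w,h=roi
    g=mask(f,(45,60,20),(90,255,255));m=np.zeros_like(g);m[v:v+h,u:u+w]=g[v:v+h,u:u+w]
    hull=cv2.convexHull(cv2.findNonZero(m))
    q=cv2.approxPolyDP(hull,6,True)[:,0]
    print(n,'hull',hull[:,0].tolist());print(q.tolist(),onplane(f,q,.012).round(4).tolist())
    r=mask(f,(0,120,60),(8,255,255))|mask(f,(172,120,60),(180,255,255));m=np.zeros_like(r);m[v:v+h,u:u+w]=r[v:v+h,u:u+w]
    print('red',cv2.minAreaRect(cv2.findNonZero(m)))
crop(F['top'],270,140,140,115,5,'topc');crop(F['side'],275,170,125,140,4,'sidec')
E
```

```text
top hull [[395, 225], [394, 226], [379, 229], [358, 233], [342, 236], [315, 241], [304, 243], [302, 243], [301, 242], [297, 220], [289, 175], [290, 174], [292, 173], [308, 170], [335, 165], [357, 161], [375, 158], [380, 158], [381, 160], [383, 168], [393, 213], [395, 223]]
[[395, 225], [302, 243], [289, 175], [380, 158]] [[0.463, -0.1777, 0.012], [0.4095, 0.1001, 0.012], [0.6175, 0.1417, 0.012], [0.6706, -0.138, 0.012]]
red ((306.3150634765625, 193.99310302734375), (21.269472122192383, 18.455612182617188), 65.55604553222656)
side hull [[387, 283], [370, 289], [319, 306], [318, 306], [317, 305], [313, 297], [300, 268], [285, 234], [284, 231], [308, 195], [309, 194], [334, 199], [335, 200], [364, 240], [383, 273], [387, 280]]
[[387, 283], [317, 305], [284, 231], [309, 194], [335, 200]] [[0.67, -0.1438, 0.012], [0.4649, -0.1776, 0.012], [0.4144, 0.0933, 0.012], [0.5153, 0.2311, 0.012], [0.5922, 0.1906, 0.012]]
red ((322.0, 193.0), (18.0, 20.0), 90.0)
```

View pics/topc.png

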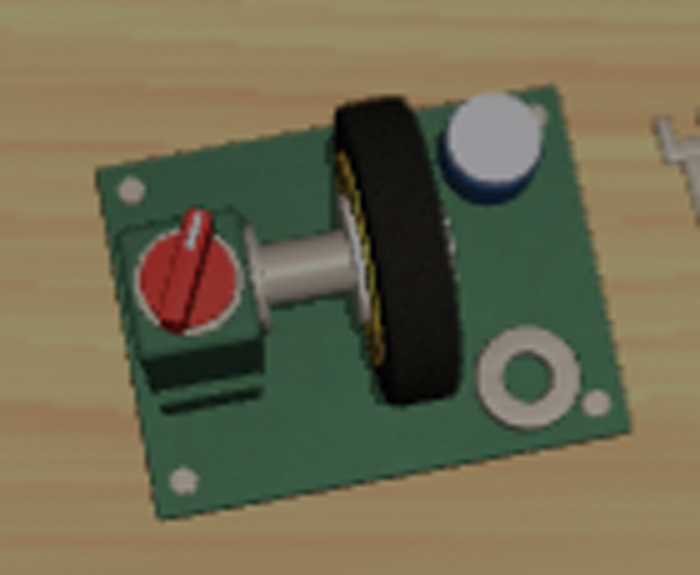

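View pics/sidec.png

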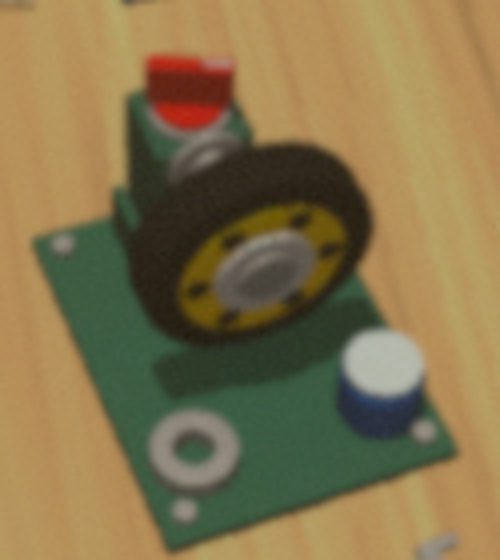

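The crops show the plate corners clearly. The knob bar runs from about (310,182.6) to (304.6,204.6) in the top picture, with the disc centred at (308,196). The wheel is about upright, with the tin and ring on its −y side.

```bash
python3 - <<'E'
from h import *
f=cams.grab_frame('top');g=cams.grab_frame('side')
c=lambda L:[[270+a/5,140+b/5] for a,b in L]
s=lambda L:[[275+a/4,170+b/4] for a,b in L]
ys=np.array([-.187,.982,0]);xs=np.array([.982,.187,0])
loc=lambda P:np.c_[P@xs,P@ys,P[:,2]].round(4)
print('bar ends',onplane(f,c([(200,213),(172,325)]),.204), 'disc',onplane(f,c([(190,280)]),.166),onplane(g,s([(188,100)]),.166))
print('side bar top',onplane(g,s([(148,60),(233,62)]),.204))
print('tyre ends (local)',loc(onplane(f,c([(338,110),(408,103),(390,402),(458,392)]),.135)))
print('plate local',loc(onplane(f,[[395.5,226],[302,243.5],[289,174.5],[380.5,157.5]],.012)))
print('disc local',loc(onplane(f,c([(190,280)]),.166)))
print('tin,ring',onplane(f,c([(495,135)]),.067),onplane(f,c([(529,377)]),.02))
# hub front cap triangulate: wheel centre in side
for t in [-.02]:
  pass
m=mask(g,(15,100,60),(35,255,255));mm=np.zeros_like(m);mm[205:260,310:370]=m[205:260,310:370]
e=cv2.fitEllipse(cv2.convexHull(cv2.findNonZero(mm)));print(e, loc(onplane(g,[e[0]],.135)))
E
```

```text
bar ends [[0.54996722 0.07019175 0.204     ]
 [0.49066447 0.08438228 0.204     ]] disc [[0.52177114 0.07675851 0.166     ]] [[0.5257453  0.07737793 0.166     ]]
side bar top [[0.49849814 0.08429677 0.204     ]
 [0.55567475 0.07210027 0.204     ]]
tyre ends (local) [[ 0.6123 -0.1207  0.135 ]
 [ 0.6089 -0.1599  0.135 ]
 [ 0.4459 -0.1166  0.135 ]
 [ 0.4443 -0.154   0.135 ]]
plate local [[ 0.4182 -0.2619  0.012 ]
 [ 0.4193  0.022   0.012 ]
 [ 0.6344  0.0234  0.012 ]
 [ 0.634  -0.2628  0.012 ]]
disc local [[ 0.5267 -0.0222  0.166 ]]
tin,ring [[ 0.62757794 -0.09803025  0.067     ]] [[ 0.49094    -0.11990361  0.02      ]]
((348.9670104980469, 228.65025329589844), (50.975502014160156, 65.10265350341797), 59.66983413696289) [[ 0.5639 -0.1386  0.135 ]]
```

Call:
carry_out:
  increments:
    - [0.058,0.0146,0.021,0.006,0,0,0.1243]
    - [0.058,0.0146,0.021,0.006,0,0,0.1243]
    - [0.058,0.0146,0.021,0.006,0,0,0.1243]
    - [0.058,0.0146,0.021,0.006,0,0,0.1243]
    - [0.058,0.0146,0.021,0.006,0,0,0.1243]
    - [0.058,0.0146,0.021,0.006,0,0,0.1243]
    - [0.058,0.0146,0.021,0.006,0,0,0.1243]
    - [0.058,0.0146,0.021,0.006,0,0,0.1243]
  force: 40

```text
clock: 0.97
ee_pos: [0.3122, -0.3718, 0.2936]
tool_rot: [[0.223, 0.975, 0.0], [0.975, -0.223, -0.0], [0.0, 0.0, -1.0]]
force: [1.0, -0.5, 0.3]
width: 0.0579
gripper_force: 0.0
```

Call:
carry_out:
  increments:
    - [0.058,0.0146,0.021,0,0,0,0.1243]
    - [0.058,0.0146,0.021,0,0,0,0.1243]
    - [0.058,0.0146,0.021,0,0,0,0.1243]
    - [0.058,0.0146,0.021,0,0,0,0.1243]
    - [0.058,0.0146,0.021,0,0,0,0.1243]
    - [0.058,0.0146,0.021,0,0,0,0.1243]
    - [0.058,0.0146,0.021,0,0,0,0.1243]
    - [0.058,0.0146,0.021,0,0,0,0.1243]

```text
clock: 1.63
ee_pos: [0.429, -0.2038, 0.2934]
tool_rot: [[-0.696, 0.718, 0.0], [0.718, 0.696, -0.0], [-0.0, 0.0, -1.0]]
force: [-0.5, 0.3, -0.1]
width: 0.0576
gripper_force: 0.0
```

Call:
carry_out:
  increments:
    - [0.058,0.0146,0.021,0,0,0,0.1243]
    - [0.058,0.0146,0.021,0,0,0,0.1243]
    - [0.058,0.0146,0.021,0,0,0,0.1243]
    - [0.058,0.0146,0.021,0,0,0,0.1243]
    - [0.058,0.0146,0.021,0,0,0,0.1243]
    - [0.058,0.0146,0.021,0,0,0,0.1243]
    - [0.058,0.0146,0.021,0,0,0,0.1243]
    - [0.058,0.0146,0.021,0,0,0,0.1243]

```text
clock: 2.3
ee_pos: [0.5458, -0.0357, 0.2932]
tool_rot: [[-0.981, -0.193, 0.0], [-0.193, 0.981, -0.0], [-0.0, -0.0, -1.0]]
force: [-0.3, 0.5, 0.4]
width: 0.0581
gripper_force: 0.0
```

```bash
python3 - <<'E'
from h import *
g=cams.grab_frame('side');f=cams.grab_frame('top')
a=cv2.resize(g['frame'][110:310,250:410],None,fx=3,fy=3)[:, :,::-1]
cv2.imwrite('pics/m1.png',a)
E
```

```text
(no output)
```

View pics/m1.png

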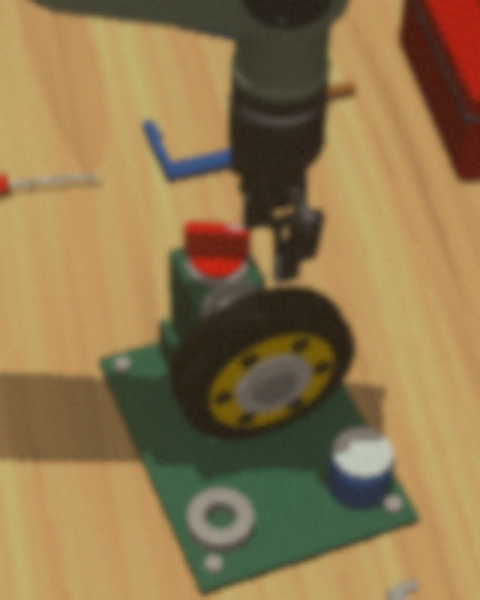

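The gripper at crop (280,240) is above the tyre's top and lined up with it, so I descend with a 9 mm gap each side.

Call:
carry_out:
  increments:
    - [0.058,0,0,-0.011,0,0,0]
    - [0.058,0,0,-0.011,0,0,0]
    - [0.058,0,0,-0.011,0,0,0]
    - [0.058,0,0,-0.011,0,0,0]
    - [0.058,0,0,-0.011,0,0,0]
    - [0.058,0,0,-0.011,0,0,0]
    - [0.058,0,0,-0.011,0,0,0]
    - [0.058,0,0,-0.006,0,0,0]

```text
clock: 3.07
ee_pos: [0.5443, -0.037, 0.208]
tool_rot: [[-0.983, -0.186, -0.003], [-0.186, 0.983, 0.001], [0.003, 0.001, -1.0]]
force: [-1.1, 0.3, -0.0]
width: 0.0579
gripper_force: 0.0
```

Call:
carry_out:
  increments:
    - [0.058,0.0002,-0.001,0,0,0,0]
    - [0.058,0.0002,-0.001,0,0,0,0]
    - [0.058,0.0002,-0.001,0,0,0,0]
    - [0.058,0.0002,-0.001,0,0,0,0]
    - [0.058,0.0002,-0.001,0,0,0,0]
    - [0.058,0.0002,-0.001,0,0,0,0]
    - [0.058,0,0,0,0,0,0]
    - [0.058,0,0,0,0,0,0]

```text
clock: 3.73
ee_pos: [0.5466, -0.0431, 0.2105]
tool_rot: [[-0.983, -0.186, 0.0], [-0.186, 0.983, -0.0], [-0.0, -0.0, -1.0]]
force: [0.4, 0.7, 0.0]
width: 0.0583
gripper_force: 0.0
```

Call:
carry_out:
  increments:
    - [0.058,0.0002,-0.001,0,0,0,0]
    - [0.058,0.0002,-0.001,0,0,0,0]
    - [0.058,0.0002,-0.001,0,0,0,0]
    - [0.058,0.0002,-0.001,0,0,0,0]
    - [0.058,0,0,0,0,0,0]
    - [0.058,0,0,0,0,0,0]
    - [0.058,0,0,0,0,0,0]
    - [0.058,0,0,0,0,0,0]

```text
clock: 4.4
ee_pos: [0.5473, -0.047, 0.2102]
tool_rot: [[-0.982, -0.186, -0.0], [-0.186, 0.982, -0.0], [0.0, -0.0, -1.0]]
force: [0.2, 0.2, -0.6]
width: 0.0582
gripper_force: 0.0
```

Call:
carry_out:
  increments:
    - [0.058,0.0002,-0.001,0,0,0,0]
    - [0.058,0.0002,-0.001,0,0,0,0]
    - [0.058,0,0,0,0,0,0]
    - [0.058,0,0,0,0,0,0]
    - [0.058,0,0,0,0,0,0]
    - [0.058,0,0,0,0,0,0]
    - [0.058,0,0,0,0,0,0]
    - [0.058,0,0,0,0,0,0]

```text
clock: 5.07
ee_pos: [0.5475, -0.0482, 0.2102]
tool_rot: [[-0.982, -0.187, -0.0], [-0.187, 0.982, 0.001], [0.0, 0.001, -1.0]]
force: [-1.1, 4.7, 2.0]
width: 0.058
gripper_force: 2.7
```

Call:
carry_out:
  increments:
    - [0.058,0.0002,-0.001,0,0,0,0]
    - [0.058,0.0002,-0.001,0,0,0,0]
    - [0.058,0,0,0,0,0,0]
    - [0.058,0,0,0,0,0,0]
    - [0.058,0,0,0,0,0,0]
    - [0.058,0,0,0,0,0,0]
    - [0.058,0,0,0,0,0,0]
    - [0.058,0,0,0,0,0,0]

```text
clock: 5.73
ee_pos: [0.5476, -0.0486, 0.2102]
tool_rot: [[-0.982, -0.187, -0.001], [-0.187, 0.982, 0.005], [0.0, 0.005, -1.0]]
force: [-1.6, 9.1, 2.0]
width: 0.058
gripper_force: 4.7
```

Call:
carry_out:
  increments:
    - [0.058,-0.0004,0.002,0,0,0,0]
    - [0.058,-0.0004,0.002,0,0,0,0]
    - [0.058,-0.0004,0.002,0,0,0,0]
    - [0.058,-0.0004,0.002,0,0,0,0]
    - [0.058,-0.0004,0.002,0,0,0,0]
    - [0.058,-0.0004,0.002,0,0,0,0]
    - [0.058,-0.0004,0.002,0,0,0,0]
    - [0.058,-0.0004,0.002,0,0,0,0]

```text
clock: 6.4
ee_pos: [0.5449, -0.035, 0.2103]
tool_rot: [[-0.983, -0.186, 0.0], [-0.186, 0.983, -0.0], [0.0, -0.0, -1.0]]
force: [-0.2, -0.2, -0.0]
width: 0.0578
gripper_force: 0.0
```

Call:
carry_out:
  increments:
    - [0.058,-0.0002,0.001,0,0,0,0]
    - [0.058,-0.0002,0.001,0,0,0,0]
    - [0.058,-0.0002,0.001,0,0,0,0]
    - [0.058,-0.0002,0.001,0,0,0,0]
    - [0.058,0,0,0,0,0,0]
    - [0.058,0,0,0,0,0,0]
    - [0.058,0,0,0,0,0,0]
    - [0.058,0,0,0,0,0,0]

```text
clock: 7.07
ee_pos: [0.5441, -0.031, 0.2102]
tool_rot: [[-0.982, -0.186, -0.0], [-0.186, 0.982, 0.0], [0.0, 0.0, -1.0]]
force: [0.6, 0.5, -0.1]
width: 0.0581
gripper_force: 0.0
```

Call:
carry_out:
  increments:
    - [0.058,-0.0002,0.001,0,0,0,0]
    - [0.058,-0.0002,0.001,0,0,0,0]
    - [0.058,-0.0002,0.001,0,0,0,0]
    - [0.058,0,0,0,0,0,0]
    - [0.058,0,0,0,0,0,0]
    - [0.058,0,0,0,0,0,0]
    - [0.058,0,0,0,0,0,0]
    - [0.058,0,0,0,0,0,0]

```text
clock: 7.73
ee_pos: [0.5434, -0.0279, 0.2102]
tool_rot: [[-0.982, -0.186, -0.0], [-0.186, 0.982, 0.0], [0.0, 0.0, -1.0]]
force: [-0.5, -0.2, -0.3]
width: 0.0578
gripper_force: 0.0
```

Call:
carry_out:
  increments:
    - [0.058,-0.0002,0.001,0,0,0,0]
    - [0.058,-0.0002,0.001,0,0,0,0]
    - [0.058,0,0,0,0,0,0]
    - [0.058,0,0,0,0,0,0]
    - [0.058,0,0,0,0,0,0]
    - [0.058,0,0,0,0,0,0]
    - [0.058,0,0,0,0,0,0]
    - [0.058,0,0,0,0,0,0]

```text
clock: 8.4
ee_pos: [0.5431, -0.026, 0.2103]
tool_rot: [[-0.982, -0.186, -0.0], [-0.186, 0.982, 0.0], [0.0, 0.0, -1.0]]
force: [0.0, -1.4, -0.5]
width: 0.0579
gripper_force: 0.2
```

Call:
carry_out:
  increments:
    - [0.058,-0.0002,0.001,0,0,0,0]
    - [0.058,-0.0002,0.001,0,0,0,0]
    - [0.058,0,0,0,0,0,0]
    - [0.058,0,0,0,0,0,0]
    - [0.058,0,0,0,0,0,0]
    - [0.058,0,0,0,0,0,0]
    - [0.058,0,0,0,0,0,0]
    - [0.058,0,0,0,0,0,0]

```text
clock: 9.07
ee_pos: [0.543, -0.0255, 0.2103]
tool_rot: [[-0.983, -0.186, 0.001], [-0.186, 0.983, -0.003], [-0.0, -0.003, -1.0]]
force: [0.1, -5.4, -1.1]
width: 0.0582
gripper_force: 2.8
```

Call:
carry_out:
  increments:
    - [0.058,-0.0002,0.001,0,0,0,0]
    - [0.058,-0.0002,0.001,0,0,0,0]
    - [0.058,0,0,0,0,0,0]
    - [0.058,0,0,0,0,0,0]
    - [0.058,0,0,0,0,0,0]
    - [0.058,0,0,0,0,0,0]
    - [0.058,0,0,0,0,0,0]
    - [0.058,0,0,0,0,0,0]

```text
clock: 9.73
ee_pos: [0.5429, -0.0252, 0.2103]
tool_rot: [[-0.983, -0.185, 0.002], [-0.185, 0.983, -0.006], [-0.0, -0.006, -1.0]]
force: [1.4, -9.7, -2.5]
width: 0.0578
gripper_force: 5.1
```

Upright and lean stops are both felt. Travel was about 22.1 mm less the 18 mm gap, or 4.1 mm at the pads and about 5.4 mm at the rim, so the turn needed is about 1.4 rad. Next I let go and move to the knob.

Call:
carry_out:
  increments:
    - [0.058,0.001,-0.005,0,0,0,0]
    - [0.058,0.001,-0.005,0,0,0,0]
    - [0.058,0,0,0.01,0,0,0]
    - [0.058,0,0,0.01,0,0,0]
    - [0.058,0,0,0.01,0,0,0]
    - [0.058,0,0,0.01,0,0,0]
    - [0.058,0,0,0.01,0,0,0]
    - [0.058,0,0,0.01,0,0,0]

```text
clock: 10.4
ee_pos: [0.5445, -0.0317, 0.272]
tool_rot: [[-0.982, -0.187, 0.001], [-0.187, 0.982, -0.0], [-0.001, -0.0, -1.0]]
force: [0.1, -0.7, 0.9]
width: 0.0581
gripper_force: 0.0
```

Call:
carry_out:
  increments:
    - [0.058,-0.0027,0.0142,0,0,0,-0.051]
    - [0.058,-0.0027,0.0142,0,0,0,-0.051]
    - [0.058,-0.0027,0.0142,0,0,0,-0.051]
    - [0.058,-0.0027,0.0142,0,0,0,-0.051]
    - [0.058,-0.0027,0.0142,0,0,0,-0.051]
    - [0.058,-0.0027,0.0142,0,0,0,-0.051]
    - [0.058,-0.0027,0.0142,0,0,0,-0.051]
    - [0.058,-0.0027,0.0142,0,0,0,-0.051]

```text
clock: 11.07
ee_pos: [0.5226, 0.0825, 0.2712]
tool_rot: [[-0.975, 0.221, 0.001], [0.221, 0.975, 0.0], [-0.001, 0.0, -1.0]]
force: [0.5, 0.8, 0.4]
width: 0.0578
gripper_force: 0.0
```

```bash
python3 - <<'E'
from h import *
s=telemetry.state();print(s['clock'],s['ee_pos'],s['tool_rot'][:,0],s['q'][5])
g=cams.grab_frame('side')
cv2.imwrite('pics/m2.png',cv2.resize(g['frame'][120:260,260:400],None,fx=4,fy=4)[:, :,::-1])
E
```

```text
11.0667 [0.52262212 0.08247223 0.27122818] [-9.75244899e-01  2.21126136e-01 -7.86325145e-04] -1.3550435536635068
```

View pics/m2.png

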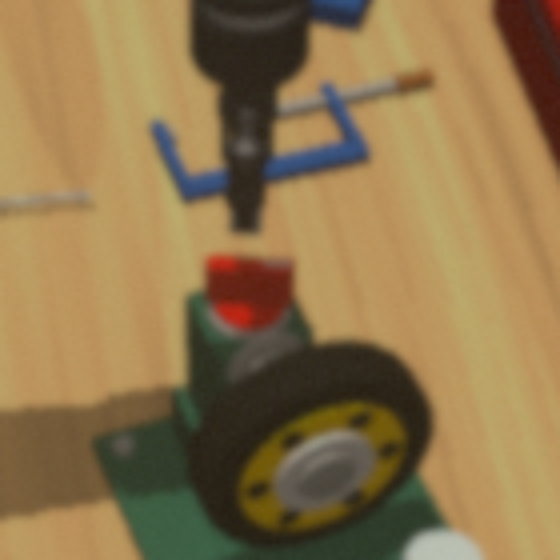

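The gripper (crop 245,150) is over the knob bar (250,275) and aligned with it. I descend with a −4.5 mm y correction.

Call:
carry_out:
  increments:
    - [0.058,0.0006,-0.0025,-0.005,0,0,0]
    - [0.058,0,-0.002,-0.011,0,0,0]
    - [0.058,0,0,-0.011,0,0,0]
    - [0.058,0,0,-0.011,0,0,0]
    - [0.058,0,0,-0.011,0,0,0]
    - [0.058,0,0,-0.011,0,0,0]
    - [0.058,0,0,-0.011,0,0,0]
    - [0.058,0,0,-0.01,0,0,0]

```text
clock: 11.78
ee_pos: [0.5229, 0.0769, 0.1876]
tool_rot: [[-0.976, 0.219, -0.001], [0.219, 0.976, 0.0], [0.001, -0.0, -1.0]]
force: [0.4, 0.2, -0.2]
width: 0.058
gripper_force: 0.0
```

Call:
carry_out:
  increments:
    - [0.03,0,0,0,0,0,0]
    - [0.03,0,0,0,0,0,0]
    - [0.005,0,0,0,0,0,0]
    - [0.005,0,0,0,0,0,0]
    - [0.005,0,0,0,0,0,0]
    - [0.005,0,0,0,0,0,0]
    - [0.005,0,0,0,0,0,0]
    - [0.005,0,0,0,0,0,0]
  force: 80

```text
clock: 12.45
ee_pos: [0.5242, 0.0784, 0.1903]
tool_rot: [[-0.976, 0.219, 0.003], [0.219, 0.976, 0.002], [-0.002, 0.003, -1.0]]
force: [0.7, 5.4, 0.0]
width: 0.0127
gripper_force: 78.8
```

```bash
python3 - <<'E'
from h import *
s=telemetry.state();print(s['clock'],s['ee_pos'],s['tool_rot'],s['force'],s['ft_torque'],s['width'],s['q'][5])
E
```

```text
12.45 [0.52418331 0.07839593 0.19029624] [[-0.97575483  0.2188488   0.00277891]
 [ 0.2188554   0.97575448  0.00234677]
 [-0.00219794  0.00289806 -0.99999339]] [0.73497572 5.38348076 0.02945198] [ 0.65286569 -0.18637937 -0.16568322] 0.012737862840469887 -1.367199053780256
```

Call:
carry_out:
  increments:
    - [0.005,0,0.001,0,0,0,-0.1]
    - [0.005,0,0,0,0,0,-0.1]
    - [0.005,0,0,0,0,0,-0.1]
    - [0.005,0,0,0,0,0,-0.1]
    - [0.005,0,0,0,0,0,-0.1]
    - [0.005,0,0,0,0,0,-0.1]
    - [0.005,0,0,0,0,0,-0.1]
    - [0.005,0,0,0,0,0,-0.1]

```text
clock: 13.12
ee_pos: [0.5246, 0.0787, 0.1903]
tool_rot: [[-0.52, 0.854, 0.004], [0.854, 0.52, 0.0], [-0.002, 0.003, -1.0]]
force: [2.3, 2.5, -1.0]
width: 0.0131
gripper_force: 78.5
```

Call:
carry_out:
  increments:
    - [0.005,0,0,0,0,0,-0.1]
    - [0.005,0,0,0,0,0,-0.1]
    - [0.005,0,0,0,0,0,-0.1]
    - [0.005,0,0,0,0,0,-0.1]
    - [0.005,0,0,0,0,0,-0.1]
    - [0.005,0,0,0,0,0,-0.1]
    - [0.005,0,0,0,0,0,0]
    - [0.005,0,0,0,0,0,0]

```text
clock: 13.78
ee_pos: [0.5247, 0.0787, 0.1903]
tool_rot: [[0.048, 0.999, 0.004], [0.999, -0.048, 0.001], [0.001, 0.004, -1.0]]
force: [4.1, 3.4, -1.2]
width: 0.0123
gripper_force: 78.6
```

```bash
python3 - <<'E'
from h import *
s=telemetry.state();R=s['tool_rot'];print(s['clock'],s['ee_pos'],np.arctan2(R[1,0],R[0,0])-(np.pi-.2206),s['force'],s['ft_torque'],s['width'],s['q'][5])
E
```

```text
13.7833 [0.5246846  0.07869795 0.19030274] -1.398246171059821 [ 4.08179483  3.37384899 -1.16061213] [ 0.43701099 -0.47771538 -0.34888204] 0.012301404025140747 0.0326640597180274
```

Call:
carry_out:
  increments:
    - [0.058,0,0,0,0,0,0]
    - [0.058,0,0,0,0,0,0]
    - [0.058,0,0,0,0,0,0]
    - [0.058,0,0,0.01,0,0,0]
    - [0.058,0,0,0.015,0,0,0]
    - [0.058,0,0,0.02,0,0,0]
    - [0.058,0,0,0.02,0,0,0]
    - [0.058,0,0,0.015,0,0,0]
  force: 40

```text
clock: 14.45
ee_pos: [0.5238, 0.0778, 0.2719]
tool_rot: [[0.049, 0.999, 0.002], [0.999, -0.049, -0.0], [-0.0, 0.002, -1.0]]
force: [0.4, -1.0, 0.5]
width: 0.0582
gripper_force: 0.0
```

Call:
carry_out:
  increments:
    - [0.058,0.002,-0.0114,0,0,0,-0.11]
    - [0.058,0.002,-0.0114,0,0,0,-0.11]
    - [0.058,0.002,-0.0114,0,0,0,-0.11]
    - [0.058,0.002,-0.0114,0,0,0,-0.11]
    - [0.058,0.002,-0.0114,0,0,0,-0.11]
    - [0.058,0.002,-0.0114,0,0,0,-0.11]
    - [0.058,0.002,-0.0114,0,0,0,-0.11]
    - [0.058,0.002,-0.0114,0,0,0,-0.11]

```text
clock: 15.12
ee_pos: [0.5393, -0.0139, 0.2702]
tool_rot: [[0.804, 0.594, 0.0], [0.594, -0.804, -0.001], [-0.0, 0.001, -1.0]]
force: [0.4, 0.3, -0.2]
width: 0.0584
gripper_force: 0.0
```

Call:
carry_out:
  increments:
    - [0.058,0.002,-0.0114,0,0,0,-0.115]
    - [0.058,0.002,-0.011,0,0,0,-0.115]
    - [0.058,0,0,0,0,0,-0.115]
    - [0.058,0,0,0,0,0,-0.11]
    - [0.058,0,0,0,0,0,0]
    - [0.058,0,0,0,0,0,0]
    - [0.058,0,0,0,0,0,0]
    - [0.058,0,0,0,0,0,0]

```text
clock: 15.78
ee_pos: [0.5432, -0.0354, 0.2695]
tool_rot: [[0.982, 0.187, 0.0], [0.187, -0.982, -0.0], [0.0, 0.0, -1.0]]
force: [-0.0, -0.3, 0.3]
width: 0.0579
gripper_force: 0.0
```

```bash
python3 - <<'E'
from h import *
g=cams.grab_frame('top');f=cams.grab_frame('side')
s=telemetry.state();R=s['tool_rot'];print(s['clock'],s['ee_pos'],np.arctan2(R[1,0],R[0,0]),s['width'],s['force'])
cv2.imwrite('pics/m3.png',np.hstack([cv2.resize(x,None,fx=3,fy=3)[:, :,::-1] for x in (g['frame'][140:260,270:400],f['frame'][150:270,270:400])]))
E
```

```text
15.8833 [ 0.54326268 -0.03535571  0.2693979 ] 0.18725854605781855 0.05786850317768962 [-1.26347319 -0.44516398 -0.39943565]
```

View pics/m3.png

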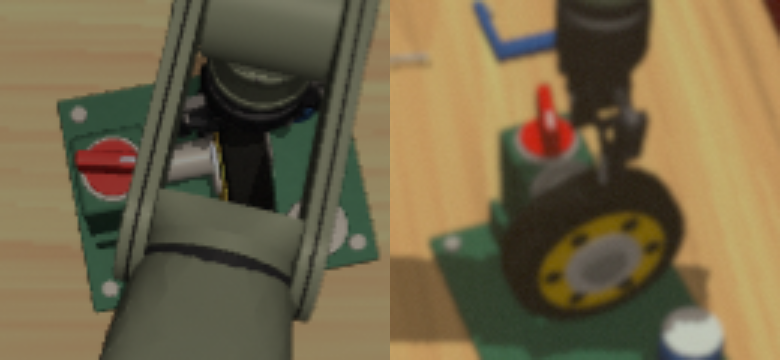

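The bar now lies along y (top crop, about (80,160) to (135,160)), as planned, and the wheel is upright under the gripper. I descend and rock it again.

Call:
carry_out:
  increments:
    - [0.058,0.001,0,-0.009,0,0,0]
    - [0.058,0,0,-0.01,0,0,0]
    - [0.058,0,0,-0.01,0,0,0]
    - [0.058,0,0,-0.01,0,0,0]
    - [0.058,0,0,-0.01,0,0,0]
    - [0.058,0,0,-0.01,0,0,0]
    - [0.058,0,0,0,0,0,0]
    - [0.058,0,0,0,0,0,0]

```text
clock: 16.55
ee_pos: [0.5436, -0.0353, 0.209]
tool_rot: [[0.983, 0.185, -0.002], [0.185, -0.983, 0.001], [-0.002, -0.001, -1.0]]
force: [0.7, 0.4, -0.5]
width: 0.058
gripper_force: 0.0
```

Call:
carry_out:
  increments:
    - [0.058,0.0002,-0.001,0,0,0,0]
    - [0.058,0.0002,-0.001,0,0,0,0]
    - [0.058,0.0002,-0.001,0,0,0,0]
    - [0.058,0.0002,-0.001,0,0,0,0]
    - [0.058,0.0002,-0.001,0,0,0,0]
    - [0.058,0.0002,-0.001,0,0,0,0]
    - [0.058,0.0002,-0.001,0,0,0,0]
    - [0.058,0,0,0,0,0,0]

```text
clock: 17.22
ee_pos: [0.5457, -0.0427, 0.2103]
tool_rot: [[0.983, 0.185, 0.0], [0.185, -0.983, -0.0], [0.0, 0.0, -1.0]]
force: [0.2, -0.7, -0.6]
width: 0.0576
gripper_force: 0.0
```

Call:
carry_out:
  increments:
    - [0.058,0.0002,-0.001,0,0,0,0]
    - [0.058,0.0002,-0.001,0,0,0,0]
    - [0.058,0,0,0,0,0,0]
    - [0.058,0,0,0,0,0,0]
    - [0.058,0,0,0,0,0,0]
    - [0.058,0,0,0,0,0,0]
    - [0.058,0,0,0,0,0,0]
    - [0.058,0,0,0,0,0,0]

```text
clock: 17.88
ee_pos: [0.546, -0.044, 0.2103]
tool_rot: [[0.983, 0.185, -0.0], [0.185, -0.983, 0.001], [-0.0, -0.001, -1.0]]
force: [-0.8, 4.2, 1.4]
width: 0.0579
gripper_force: 2.0
```

Call:
carry_out:
  increments:
    - [0.058,0.0002,-0.001,0,0,0,0]
    - [0.058,0.0002,-0.001,0,0,0,0]
    - [0.058,0,0,0,0,0,0]
    - [0.058,0,0,0,0,0,0]
    - [0.058,0,0,0,0,0,0]
    - [0.058,0,0,0,0,0,0]
    - [0.058,0,0,0,0,0,0]
    - [0.058,0,0,0,0,0,0]

```text
clock: 18.55
ee_pos: [0.546, -0.0444, 0.2102]
tool_rot: [[0.983, 0.185, -0.001], [0.185, -0.983, 0.004], [-0.0, -0.004, -1.0]]
force: [-2.5, 9.8, 1.3]
width: 0.058
gripper_force: 4.3
```

Call:
carry_out:
  increments:
    - [0.058,-0.0004,0.0025,0,0,0,0]
    - [0.058,-0.0004,0.0025,0,0,0,0]
    - [0.058,-0.0004,0.0025,0,0,0,0]
    - [0.058,-0.0004,0.0025,0,0,0,0]
    - [0.058,-0.0004,0.0025,0,0,0,0]
    - [0.058,-0.0004,0.0025,0,0,0,0]
    - [0.058,-0.0004,0.0025,0,0,0,0]
    - [0.058,0,0,0,0,0,0]

```text
clock: 19.22
ee_pos: [0.5436, -0.0286, 0.2103]
tool_rot: [[0.983, 0.185, -0.0], [0.185, -0.983, 0.0], [-0.0, -0.0, -1.0]]
force: [-0.1, 1.0, 0.3]
width: 0.0581
gripper_force: 0.0
```

Call:
carry_out:
  increments:
    - [0.058,-0.0002,0.001,0,0,0,0]
    - [0.058,-0.0002,0.001,0,0,0,0]
    - [0.058,-0.0002,0.001,0,0,0,0]
    - [0.058,0,0,0,0,0,0]
    - [0.058,0,0,0,0,0,0]
    - [0.058,0,0,0,0,0,0]
    - [0.058,0,0,0,0,0,0]
    - [0.058,0,0,0,0,0,0]

```text
clock: 19.88
ee_pos: [0.5431, -0.026, 0.2102]
tool_rot: [[0.983, 0.185, -0.0], [0.185, -0.983, 0.0], [-0.0, -0.0, -1.0]]
force: [0.0, 0.7, -0.4]
width: 0.058
gripper_force: 0.0
```

Call:
carry_out:
  increments:
    - [0.058,-0.0002,0.001,0,0,0,0]
    - [0.058,-0.0002,0.001,0,0,0,0]
    - [0.058,0,0,0,0,0,0]
    - [0.058,0,0,0,0,0,0]
    - [0.058,0,0,0,0,0,0]
    - [0.058,0,0,0,0,0,0]
    - [0.058,0,0,0,0,0,0]
    - [0.058,0,0,0,0,0,0]

```text
clock: 20.55
ee_pos: [0.543, -0.0256, 0.2103]
tool_rot: [[0.983, 0.184, 0.001], [0.184, -0.983, -0.003], [0.0, 0.003, -1.0]]
force: [1.3, -5.1, -1.5]
width: 0.0581
gripper_force: 2.7
```

Call:
carry_out:
  increments:
    - [0.058,0.001,-0.005,0,0,0,0]
    - [0.058,0.001,-0.005,0,0,0,0]
    - [0.058,0,0,0,0,0,0]
    - [0.058,0,0,0.01,0,0,0]
    - [0.058,0,0,0.02,0,0,0]
    - [0.058,0,0,0.025,0,0,0]
    - [0.058,0,0,0.025,0,0,0]
    - [0.058,0,0,0.02,0,0,0]

```text
clock: 21.22
ee_pos: [0.5451, -0.0337, 0.3132]
tool_rot: [[0.983, 0.185, 0.002], [0.185, -0.983, 0.0], [0.002, 0.0, -1.0]]
force: [0.5, -0.1, 0.4]
width: 0.0577
gripper_force: 0.0
```

Call:
carry_out:
  increments:
    - [0.058,-0.01,-0.03,0,0,0,0]
    - [0.058,-0.01,-0.03,0,0,0,0]
    - [0.058,-0.01,-0.03,0,0,0,0]
    - [0.058,-0.01,-0.03,0,0,0,0]
    - [0.058,-0.01,-0.03,0,0,0,0]
    - [0.058,-0.01,-0.03,0,0,0,0]
    - [0.058,0,0,0,0,0,0]
    - [0.058,0,0,0,0,0,0]

```text
clock: 21.88
ee_pos: [0.4843, -0.2151, 0.311]
tool_rot: [[0.983, 0.182, 0.001], [0.182, -0.983, 0.0], [0.001, -0.0, -1.0]]
force: [0.4, 0.0, -0.4]
width: 0.0582
gripper_force: 0.0
```

```bash
python3 - <<'E'
from h import *
g=cams.grab_frame('top');f=cams.grab_frame('side')
cv2.imwrite('pics/m4.png',np.hstack([cv2.resize(x,None,fx=3,fy=3)[:, :,::-1] for x in (g['frame'][140:260,270:400],f['frame'][170:290,270:400])]))
E
```

```text
(no output)
```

View pics/m4.png

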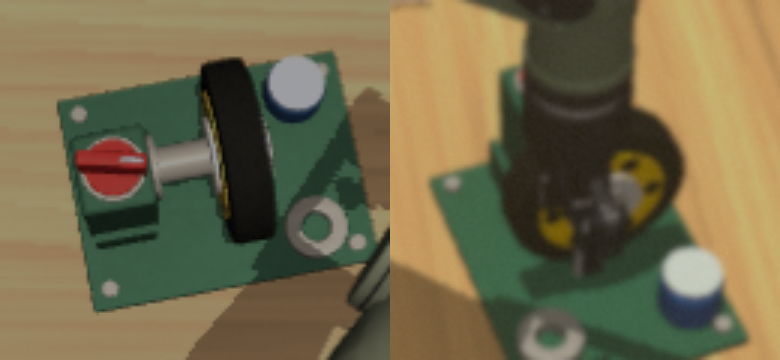

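The wheel is upright, the knob has turned, the tin and ring are where they were, and the arm is clear of everything.

```bash
python3 -c "
from rig import ticket
print(ticket.hand_in())"
```

```text
the job is handed in; nothing more can be done
None
```

The job is handed in: the wheel showed about 5.4 mm of play at the rim, I turned the knob 1.4 rad clockwise, and on the second rock I measured no play left (to within about 0.3 mm), with the wheel upright and released and the knob released; by my estimate it is at most about 0.15 rad past zero play.

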